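Take the bayonet lid off over the bent tube

ROBOT

A 6-joint arm with a two-finger parallel gripper is mounted at the origin on a cart in front of the work surface, level with it; the furniture and walls round the work are solid. World frame = base frame: x ahead of the robot, y to its left, z up, the work surface at z = 0. Lengths are in m, angles in rad, forces in N, time in s.
With the tool pointing down it reaches from about 0.275 to 0.825 m from the base axis. Payload 4.9 kg.
Tool frame: the origin (TCP) lies midway between the tips of the shut fingers; the grasp point (between the pads) lies 19 mm behind it (grip_point_offset is the distance from the TCP to the grasp point, in m); z points along the fingers, x is the direction in which the jaws open and shut, and the axes are right-handed (so a half turn about z gives the same grasp; the last joint's range is limited). The gripper opens to 85 mm and grips with 20 to 120 N. Pads are 22 mm wide; open, the fingers measure 114 mm over their backs; the gripper's body (76 mm by 85 mm) begins 54 mm behind the grasp point. The pads swing forward as they close: fully open they stand 13 mm farther back than shut.
Start: joints at [-1.447, 0.326, -0.193, 1.052, 0, 1.437], TCP at [0.14, -0.532, 0.231] pointing down, gripper open.
Joint ranges: [-2.65, 2.65], [-0.97, 1.79], [-1.3, 1.35], [-1.93, 2.1], [-1.47, 1.37], [-3.14, 3.14]. Speed limits (rad/s): [2.57, 2.57, 3.14, 3.14, 3.14, 3.14].

INTERFACE

Orientations are given as a rotation vector (axis times angle).
In Python, from cell import * gives the robot as it stands. Calls block until the motion is done:
- movep(position, orientation): joint-space move of the TCP to a pose.
- move_l(position, velocity=0.15, rot=None, until_force=None): straight line of the TCP; rot=None keeps the orientation; velocity is the mean speed in m/s. With until_force (N) it stops when the force on the tool has changed by that much, and returns True; else False.
- set_joints(angles): joint-space move.
- let_go() and grab(newtons=None): open the fingers fully, or close them until they stop; newtons is the grip in N (None keeps the last).
- sleep(seconds).
- ik(position, orientation): joint angles nearest the present ones, or None.
- get_state(): the state.
- grab_frame(name): name is "scene" or "top" or "wrist"; returns a dict with "img" (384x512x3 uint8, red, green, blue), "fx", "fy", "cx", "cy" (pixels), "k1" (the pictures are not rectified: a ray, as slopes to the right and down, at radius r is drawn at 1 + k1 r^2 times it, then the intrinsics apply), "cam_to_world" (4x4, takes a point from camera to world coordinates); the wrist camera has in their place "T_tool_cam" (4x4, takes a point from camera to tool coordinates, whose origin is the TCP and whose axes are the tool frame's). Camera axes: x right, y down, z forward; pixel columns grow to the right and rows downward; lengths in m; the calibration is good to about 2 mm. A picture is of the moment at which its call begins: read the wrist's pose just before it. There is no depth.
A pose or a line that the arm cannot do raises MotionError and nothing moves.
- sign_off(): hands the job in, once; it reports no verdict.
Trained networks look in the newest picture that a camera, given by its name, has taken for a name from the list of things; names that differ only in an ending like _2 or _b are one class to them, and where a whole thing is asked for, a point or a joint stands for the part that bears it (a point fixed in the world has none). Each returns a list of dicts, best first, with "score" (0 to 1); they miss things now and then, are a little off and sometimes report something else, mostly with a low value. They report only what shows in the picture. A call takes as long as a camera call. They do not tell look-alikes from the thing itself.
- spot_in(camera, name): "centre" ([column, row] in pixels, amid what is visible of it).
- silhouettes(camera, name): "mask" (384x512 bool, what is visible of it) and "centre" ([column, row] in pixels, amid what is visible of it).
- tip_of(camera, name): "centre" ([column, row] in pixels: a listed point, or the origin of a listed thing).
The state is a dict: "clock": time; "q": joint angles; "joint_velocities": joint speeds; "tau": joint torques, N m; "position": TCP position; "eef_rot": TCP orientation; "contact_force": force on the tool from outside, world axes, zero at the start; "wrist_torque": the same for the moment, N m; "finger_gap": opening from 0.0 (shut) to 1.0 (fully open).
Only numpy, scipy, OpenCV 4.12 (cv2) and the standard library are available. Lean on these libraries where they do the work, as an engineer would, in place of code of your own. Each camera call takes 0.05 s, during which the arm holds its last target.

TASK

Open the mixing vessel: turn its lid anticlockwise by the lever until the lugs come out at the slots, then lift it off along the fixed bent tube, tilting it round the bend so that it does not bind. Park the lid flat, right way up, on the round lid rest with its hole over the spigot, let go, and leave the bottles, the jar and the cup stack standing where they are.

Things in the scene. Friction and masses are not known exactly. Their poses are not given: they have to be found in the camera images.
- vessel: Steel pot fixed to the worktop, 100 mm across, 70 mm high; origin: centre of its underside, z up. A flange 138 mm across at its rim carries the lid. A fixed bent tube rises through it along its z axis. The lid comes free when its lever points along the vessel's +y, within 15 degrees; a stop ends the anticlockwise turn about 20 degrees past that.
- tube_bend (a point): Start of the tube's bend, on the vessel's axis 120 mm above its underside; axes as the vessel's. The tube is 14 mm in diameter: straight up to here, then a bend of centre-line radius 60 mm through 32 degrees towards the vessel's -x (seen from the robot: to the right, or right and away), then 50 mm straight, 32 degrees from vertical, to the free end.
- tube_tip (a point): End of the tube's centre line at its free end (the round tip stands 7 mm beyond), in the vessel at (-36, 0, 194) mm; axes as the vessel's.
- rim_centre (a point): Centre of the vessel's rim, 70 mm above its underside; axes as the vessel's. Two catches stand on the flange at radius 52 to 68 mm, undersides 9 mm and tops 13 mm above the rim, over the angles 35 to 145 and 215 to 325 degrees (from the vessel's +x towards its +y). The open slots between them are centred on +x and -x.
- lid_lever (a point): Point to grip on the lid's lever, mid-height: a straight black bar 16 mm wide, 22 mm high, reaching from the hub to 122 mm from the lid's axis; this point is 96 mm from the axis and 28 mm above the lid's underside. Axes: x out along the lever, z up. At the start it points 30 to 60 degrees clockwise (from above) of the direction in which the lid comes free.
- lid_hub (a point): Middle of the lid's hub, on the axis of its hole, 13 mm above the lid's underside; axes as the lid_lever's. Hub 38 mm across, 26 mm high, with a 22 mm hole right through, round the tube. The lid is loose, 110 to 230 g, a grey disc 96 mm across, 6 mm thick; two lugs 26 mm wide on its edge reach 56 mm from the axis along +y and -y and start under the catches.
- rest_top (a point): Centre of the flat top of the lid rest: a white round block fixed to the worktop, 90 mm across, 30 mm high. A spigot 15 mm across with a round tip stands 20 mm up from it. z up. The parked lid lies with its underside on this top; the lever may point any way.
- mist_bottle: White spray bottle, 42 mm across, 170 mm high, loose; origin at the centre of its underside. Leave it standing.
- jar_cream: Wide jar, 61 mm across, 82 mm high, loose; origin at the centre of its underside. Leave it standing.
- cup_stack: Stack of white cups, 55 mm across, 127 mm high, loose; origin at the centre of its underside. Leave it standing.
- dropper_bottle: Dropper bottle, 46 mm across, 156 mm high, loose; origin at the centre of its underside. Leave it standing.
Things that resemble listed ones, but are neither listed nor needed, are in the scene too. There is more than one size of the part that bears lid_lever; the job needs the larger. What is shaped like the part that bears rest_top but pink is not meant.

How it is judged:
By the outcome, as a careful person would: the job done as asked, in the order asked, and still so for the second after the job is handed in, with the robot touching nothing.
It also fails if it takes over 58 s, if anything falls off the work surface, if the arm or the gripper's body presses on something with over 40 N, if the wrist force passes 120 N, or if a joint passes its speed limit or range.

## Working session

There is one attempt and no reset: what is moved stays moved. The work goes in short steps, each a Python script; the robot and the scene stay as the last script left them, time stands still between calls to the robot, and variables do not carry over. Pictures are saved under pics/ and viewed, and the job is handed in when it is done.

```bash
ls; mkdir -p pics
python3 - <<'E'
from cell import *
import cv2,numpy as np
s=get_state();print(s)
for n in ["scene","top","wrist"]:
    f=grab_frame(n);cv2.imwrite(f"pics/a_{n}.png",f["img"][:,:,::-1])
    print(n,{k:(v.tolist() if hasattr(v,'tolist') else v) for k,v in f.items() if k!="img"})
    for o in ["vessel","lid_lever","lid_hub","rest_top","tube_tip","tube_bend","rim_centre","mist_bottle","jar_cream","cup_stack","dropper_bottle"]:
        try: print(o,[(np.round(d["centre"],1).tolist(),round(d["score"],2)) for d in tip_of(n,o)])
        except Exception as e: print(o,e)
print(get_state()["clock"])
E
```

```text
pics
{'clock': 0.0, 'q': array([-1.44724961e+00,  3.26918154e-01, -1.93580475e-01,  1.05197284e+00,
        2.50023065e-05,  1.43660384e+00]), 'joint_velocities': array([-0.00227248,  0.00155228, -0.00051011,  0.00082496,  0.00047306,
       -0.00020229]), 'tau': array([ 2.36993299e-05, -4.43394756e+01,  2.62441760e+01,  1.53994089e-02,
       -9.60506623e-05, -2.59517165e-06]), 'position': array([ 0.14014445, -0.53126059,  0.23051712]), 'eef_rot': array([-2.48754776e+00,  1.91679843e+00,  1.82206593e-03]), 'contact_force': array([ 0.19093734,  0.31227014, -0.29072728]), 'wrist_torque': array([0.01295738, 0.03733498, 0.02974583]), 'finger_gap': 0.9989634034256433}
scene {'fx': 498.3069594746714, 'fy': 498.3069594746714, 'cx': 255.7554630877549, 'cy': 193.20838610117457, 'k1': -0.20102928258740263, 'cam_to_world': [[-0.5979764242378609, -0.6042197025289517, 0.5266334086739344, -0.2904909636399935], [-0.8015134308040092, 0.4502544246120577, -0.393506255805485, 0.6211133805314053], [0.0006452104221028343, -0.6574112139240479, -0.7535317375601517, 1.3285037971844922], [0.0, 0.0, 0.0, 1.0
[... 1342 characters left out ...]
r_cream [([254.7, 235.1], 0.65)]
cup_stack [([149.8, 242.2], 0.53)]
dropper_bottle [([355.7, 229.3], 0.53)]
wrist {'fx': 343.92899978974975, 'fy': 343.92899978974975, 'cx': 256.7385385681276, 'cy': 190.74485544998453, 'k1': -0.05303869413165718, 'T_tool_cam': [[0.999999911409825, -0.0003999102249638496, -0.00013134745155338344, -0.001060842258323258], [0.00042088049733040114, 0.9546463948115735, 0.2977416392325257, -0.07629356895196066], [6.3204451666847705e-06, -0.2977416681371227, 0.9546464785536973, -0.1428049112564888], [0.0, 0.0, 0.0, 1.0]]}
vessel []
lid_lever []
lid_hub []
rest_top []
tube_tip []
tube_bend []
rim_centre []
mist_bottle []
jar_cream []
cup_stack []
dropper_bottle []
1.8
```

View pics/a_scene.png

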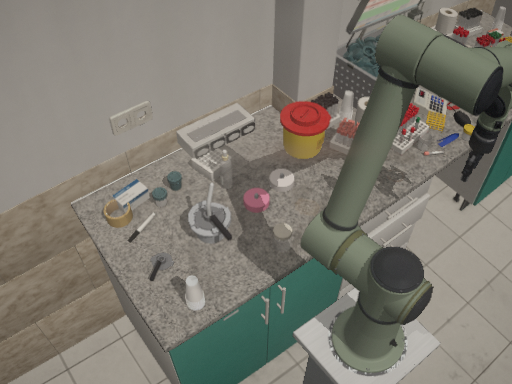

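View pics/a_top.png

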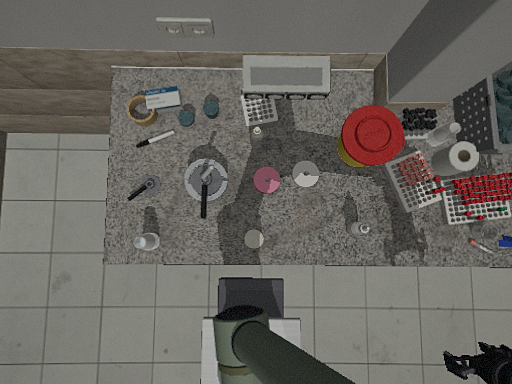

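Run:
```python
import cv2
a=cv2.imread("pics/a_top.png");cv2.imwrite("pics/a_topz.png",cv2.resize(a[120:260,110:310],None,fx=4,fy=4,interpolation=2))
a=cv2.imread("pics/a_scene.png");cv2.imwrite("pics/a_scenez.png",cv2.resize(a[150:310,110:310],None,fx=3.7,fy=3.7,interpolation=2))
```

```text
(no output)
```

View pics/a_topz.png

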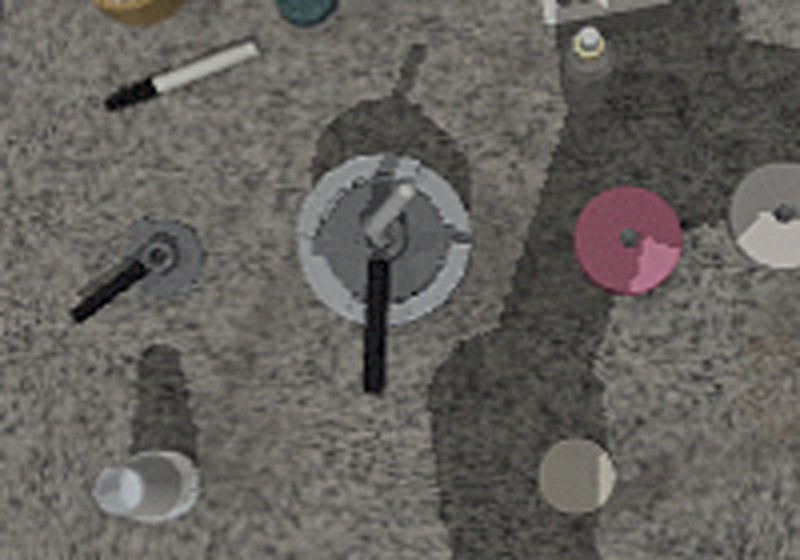

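View pics/a_scenez.png

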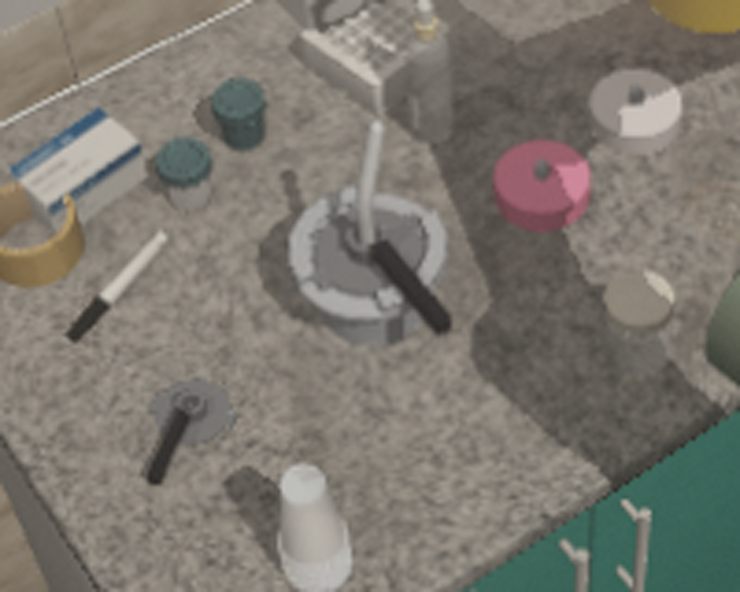

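The two lids are at top (205,181), on the vessel with its lever tip near (204,214), and at top (150,184), smaller and lying on the worktop. The vessel's lid is the one meant. The white rest is at top (306,174) and the pink look-alike at (267,180). I'll triangulate these next.

```bash
cat > h.py <<'E'
import numpy as np,cv2
from scipy.spatial.transform import Rotation as R
def frame_pose(f,st=None):
    if "cam_to_world" in f: return np.array(f["cam_to_world"])
    T=np.eye(4);T[:3,:3]=R.from_rotvec(st["eef_rot"]).as_matrix();T[:3,3]=st["position"]
    return T@np.array(f["T_tool_cam"])
def KD(f): return np.array([[f["fx"],0,f["cx"]],[0,f["fy"],f["cy"]],[0,0,1.]]),np.array([f["k1"],0,0,0.])
def proj(f,T,P):
    P=np.atleast_2d(P);Ti=np.linalg.inv(T);K,D=KD(f)
    return cv2.projectPoints(np.float64(P),cv2.Rodrigues(Ti[:3,:3])[0],Ti[:3,3],K,D)[0][:,0]
def ray(f,T,px):
    K,D=KD(f);u=cv2.undistortPoints(np.float64([[px]]),K,D)[0,0]
    d=T[:3,:3]@np.array([u[0],u[1],1]);return T[:3,3],d/np.linalg.norm(d)
def onz(f,T,px,z):
    o,d=ray(f,T,px);return o+d*(z-o[2])/d[2]
def tri(rays):
    A=np.zeros((3,3));b=np.zeros(3)
    for o,d in rays:
        M=np.eye(3)-np.outer(d,d);A+=M;b+=M@o
    X=np.linalg.solve(A,b);return X,[np.linalg.norm((np.eye(3)-np.outer(d,d))@(X-o)) for o,d in rays]
E
cat > cams.py <<'E'
import numpy as np
S=dict(fx=498.3069594746714,fy=498.3069594746714,cx=255.7554630877549,cy=193.20838610117457,k1=-0.20102928258740263,cam_to_world=[[-0.5979764242378609, -0.6042197025289517, 0.5266334086739344, -0.2904909636399935], [-0.8015134308040092, 0.4502544246120577, -0.393506255805485, 0.6211133805314053], [0.0006452104221028343, -0.6574112139240479, -0.7535317375601517, 1.3285037971844922], [0.0, 0.0, 0.0, 1.0]])
T=dict(fx=348.7359005435396,fy=348.7359005435396,cx=253.2163163457425,cy=193.50845568239677,k1=0.03343594753609571,cam_to_world=[[0.0066194589020472285, -0.994764740744264, 0.10197692550690775, 0.43710333556415815], [-0.9999347873720582, -0.007533713957562377, -0.008582782602520994, 0.006869154700114059], [0.00930611449750187, -0.1019134619469034, -0.9947497386312582, 1.169384644908341], [0,0,0,1.0]])
E
python3 - <<'E'
from h import *;import cams
P={"lever":((225.5,233),(204.4,211.2)),"hub":((207.1,213.1),(205.1,180.9)),"tip":((209.6,183.4),(210.9,167.6)),"bend":((205.6,205.5),(203.9,178.4)),"rim":((212.1,218.4),(205.4,179.9)),"rest?":((282,177),(306.7,173.4))}
Ts,Tt=frame_pose(cams.S),frame_pose(cams.T)
for k,(a,b) in P.items():
    X,e=tri([ray(cams.S,Ts,a),ray(cams.T,Tt,b)]);print(k,X.round(4),np.round(e,4))
for k,px,z in [("rest",(306.7,173.4),.03),("pink",(267.4,179.1),.03),("mist",(256.1,144.9),0),("jar top",(254.5,239.5),.082),("cup",(149.8,242.2),0),("drop",(355.7,229.3),0),("smalllid",(150,184),0)]:
    print(k,onz(cams.T,Tt,px,z).round(3))
E
```

```text
lever [0.4928 0.1486 0.0989] [0.0023 0.0023]
hub [0.5881 0.1503 0.1014] [0.0052 0.0052]
tip [0.6106 0.1201 0.2018] [0.0032 0.0032]
bend [0.5913 0.15   0.1356] [0.0058 0.0058]
rim [0.5882 0.1454 0.0736] [0.0049 0.0049]
rest? [ 0.6227 -0.1789  0.0292] [0.0008 0.0008]
rest [ 0.622 -0.179  0.03 ]
pink [ 0.602 -0.049  0.03 ]
mist [ 0.724 -0.012  0.   ]
jar top [ 0.406 -0.007  0.082]
cup [0.393 0.337 0.   ]
drop [ 0.44  -0.346  0.   ]
smalllid [0.586 0.344 0.   ]
```

```bash
cat > plan.py <<'E'
from h import *
def lidT(c,az,tiltaxis=None,tilt=0):
    """hub pose: centre c, lever azimuth az(rad)"""
    T=np.eye(4);Rm=R.from_euler('z',az)
    if tiltaxis is not None: Rm=R.from_rotvec(np.array(tiltaxis)*tilt)*Rm
    T[:3,:3]=Rm.as_matrix();T[:3,3]=c;return T
def toolof(TL,r=0.096,dz=-0.004):
    G=np.eye(4);G[:3,:3]=np.array([[0,-1,0],[-1,0,0],[0,0,-1.]]);G[:3,3]=[r,0,dz]
    T=TL@G;return T[:3,3],R.from_matrix(T[:3,:3]).as_rotvec()
def tubepath(v,yaw,extra=0.04):
    """hub centre, tilt along tube: v=(x,y) axis, yaw of vessel x; yields (c,tilt) ; vessel y axis"""
    ex=np.array([np.cos(yaw),np.sin(yaw),0]);ey=np.array([-np.sin(yaw),np.cos(yaw),0])
    b=np.array([v[0],v[1],0.0]);out=[]
    for z in (0.083,0.100,0.120): out.append((b+[0,0,z],0.))
    for t in np.radians([4,8,12,16,20,24,28,32]):
        out.append((b+[0,0,.12+.06*np.sin(t)]-ex*.06*(1-np.cos(t)),-t))
    c=out[-1][0];d=np.array([0,0,np.cos(t)])-ex*np.sin(t)
    for s in (.025,.05,.05+extra): out.append((c+d*s,-t))
    return out,ey
E
python3 - <<'E'
from cell import *
from plan import *
v=(.589,.148);yaw=np.radians(180-52);
def t(n,p,r):
    q=ik(p,r);print(n,np.round(p,3),None if q is None else np.round(q,2))
p,r=toolof(lidT([*v,.083],np.pi));t("grasp",p,r);t("view",[p[0],p[1],.32],r)
p0,ey=tubepath(v,yaw);az=yaw+np.pi/2
t("turned",*toolof(lidT([*v,.083],az)))
for c,th in p0: t("lift",*toolof(lidT(c,az,ey,th)))
for a in (150,180,200,220,240,260): t("rest%d"%a,*toolof(lidT([.622,-.179,.043],np.radians(a))))
print(get_state()["clock"])
E
```

```text
grasp [0.493 0.148 0.079] [ 0.15  0.42 -0.49  0.66  0.    0.15]
view [0.493 0.148 0.32 ] [ 0.15  0.22 -0.11  1.24  0.    0.15]
turned [0.513 0.089 0.079] [ 0.03  0.43 -0.47  0.67  0.   -0.63]
lift [0.513 0.089 0.079] [ 0.03  0.43 -0.47  0.67  0.   -0.63]
lift [0.513 0.089 0.096] [ 0.03  0.41 -0.45  0.71  0.   -0.63]
lift [0.513 0.089 0.116] [ 0.03  0.38 -0.43  0.76  0.   -0.63]
lift [0.513 0.089 0.12 ] [-0.    0.4  -0.39  0.82  0.05 -0.67]
lift [0.513 0.089 0.124] [-0.03  0.43 -0.34  0.89  0.11 -0.7 ]
lift [0.514 0.089 0.129] [-0.06  0.46 -0.3   0.96  0.16 -0.74]
lift [0.514 0.088 0.133] [-0.09  0.49 -0.25  1.03  0.2  -0.77]
lift [0.515 0.087 0.137] [-0.12  0.53 -0.2   1.1   0.25 -0.81]
lift [0.516 0.086 0.141] [-0.14  0.57 -0.14  1.17  0.29 -0.85]
lift [0.517 0.085 0.145] [-0.17  0.61 -0.09  1.25  0.32 -0.89]
lift [0.518 0.083 0.148] [-0.19  0.65 -0.03  1.32  0.36 -0.93]
lift [0.526 0.073 0.17 ] [-0.2   0.65  0.02  1.38  0.35 -0.95]
lift [0.534 0.063 0.191] [-0.22  0.65  0.08  1.45  0.34 -0.96]
lift [0.547 0.046 0.225] [-0.24  0.66  0.18  1.55  0.34 -0.98]
rest150 [ 0.539 -0.131  0.039] [-0.37  0.54 -0.42  0.62  0.    0.15]
rest180 [ 0.526 -0.179  0.039] [-0.46  0.54 -0.41  0.62  0.   -0.46]
rest200 [ 0.532 -0.212  0.039] [-0.51  0.56 -0.37  0.64  0.   -0.86]
rest220 [ 0.548 -0.241  0.039] [-0.54  0.6  -0.29  0.68  0.   -1.23]
rest240 [ 0.574 -0.262  0.039] [-0.55  0.65 -0.2   0.72  0.   -1.59]
rest260 [ 0.605 -0.274  0.039] [-0.54  0.7  -0.09  0.78  0.   -1.93]
1.8
```

Run:
```python
from cell import *
from plan import *
import pickle
_,r=toolof(lidT([0,0,0],np.pi))
D={}
for n,p in [("rest",(.545,-.179,.32)),("ves",(.50,.135,.36))]:
    movep(p,r);st=get_state();f=grab_frame("wrist");D[n]=(st,f)
    cv2.imwrite(f"pics/b_{n}.png",f["img"][:,:,::-1])
    T=frame_pose(f,st)
    for o in (["rest_top"] if n=="rest" else ["lid_lever","lid_hub","tube_tip","rim_centre","tube_bend"]):
        print(o,[(np.round(d["centre"],1).tolist(),round(d["score"],2)) for d in tip_of("wrist",o)])
    print(st["position"],st["clock"])
pickle.dump(D,open("D.pkl","wb"))
print(get_state()["clock"])
```

```text
rest_top [([258.8, 207.5], 0.9), ([357.5, 185.6], 0.59)]
[ 0.54474234 -0.17962293  0.31981986] 3.7667
lid_lever [([271.7, 146.7], 0.66)]
lid_hub [([392.8, 194.8], 0.95), ([265.6, 219.1], 0.88)]
tube_tip [([239.6, 277.2], 0.86)]
rim_centre [([267.7, 214.4], 0.86)]
tube_bend [([270.7, 227.9], 0.92), ([398.0, 63.8], 0.57)]
[0.50036536 0.13414201 0.35977662] 5.0833
5.3833
```

View pics/b_rest.png

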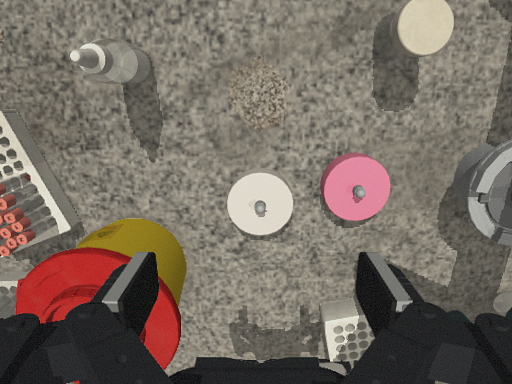

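View pics/b_ves.png

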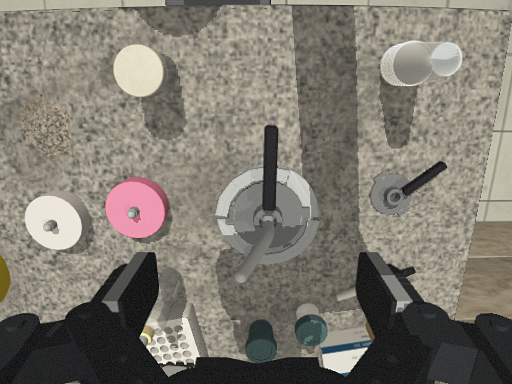

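Image up is towards the robot. The white rest's top is at rest-view (260,204), with the pink one at (357,187). In the vessel view the flange is centred near (267,215), the lever tip is at (271,127) and the tube tip at (241,277). Next I'll fit the model and overlay it.

Run:
```python
from plan import *
import pickle
D=pickle.load(open("D.pkl","rb"))
st,f=D["rest"];T=frame_pose(f,st)
img=f["img"]
# rest: white top contour
hsv=cv2.cvtColor(img,cv2.COLOR_RGB2HSV)
m=((hsv[...,2]>195)&(hsv[...,1]<45)).astype(np.uint8);m[:, :215]=0;m[:,300:]=0;m[:165]=0;m[245:]=0
cs=max(cv2.findContours(m,0,2)[0],key=cv2.contourArea);e=cv2.fitEllipse(cv2.convexHull(cs));print("restell",e)
rest=onz(f,T,e[0],.03);print("rest ell",rest,"net",onz(f,T,(258.8,207.5),.03))
pr=proj(f,T,[[rest[0]+.045*np.cos(a),rest[1]+.045*np.sin(a),.03] for a in np.linspace(0,6.28,60)])
o=img[:,:,::-1].copy()
for a in pr: cv2.circle(o,tuple(int(x) for x in a.round()),1,(0,0,255),-1)
tipw=proj(f,T,[[rest[0],rest[1],.05]])[0];cv2.circle(o,tuple(int(x) for x in tipw.round()),2,(0,255,0),-1)
a1=cv2.resize(o[150:260,190:410],None,fx=3,fy=3,interpolation=2)
cv2.imwrite("pics/c_rest.png",a1)
st,f=D["ves"];T=frame_pose(f,st)
for n,px,z in [("lever",(271.7,146.7),.098),("hub",(265.6,219.1),.083),("tip",(239.6,277.2),.194),("rim",(267.7,214.4),.07),("bend",(270.7,227.9),.12)]: print(n,onz(f,T,px,z).round(4))
cv2.imwrite("pics/c_vz.png",cv2.resize(f["img"][110:300,180:360,::-1],None,fx=3.1,fy=3.1,interpolation=2))
```

```text
restell ((259.7138366699219, 203.307373046875), (61.71413803100586, 65.47053527832031), 87.4703598022461)
rest ell [ 0.62124577 -0.17475162  0.03      ] net [ 0.62719307 -0.17596981  0.03      ]
lever [0.4959 0.1528 0.098 ]
hub [0.5943 0.1466 0.083 ]
tip [0.6133 0.1174 0.194 ]
rim [0.5928 0.1497 0.07  ]
bend [0.5907 0.1518 0.12  ]
```

View pics/c_rest.png

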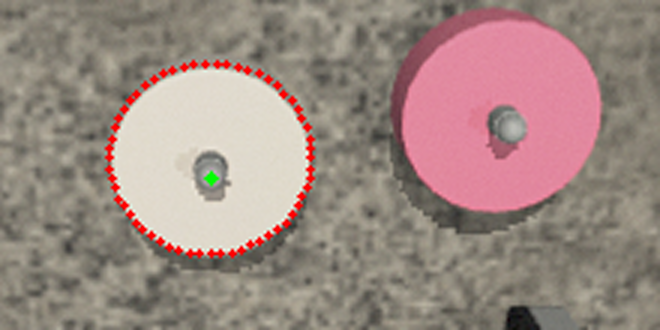

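View pics/c_vz.png

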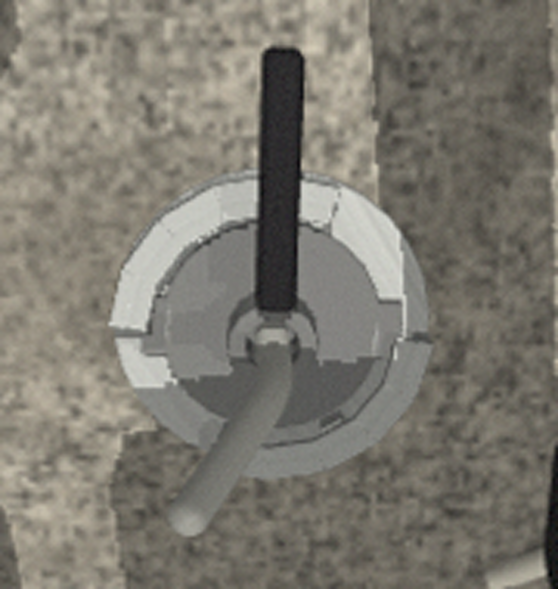

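```bash
python3 - <<'E'
from plan import *
import pickle
from scipy.optimize import least_squares
D=pickle.load(open("D.pkl","rb"))
st,f=D["ves"];T=frame_pose(f,st)
c2p=lambda x,y:(180+x/3.1,110+y/3.1)
pts=[(110,325),(270,480),(392,430),(140,400),(150,230),(378,217),(340,462),(200,462),(430,350)]
W=np.array([onz(f,T,c2p(*p),.07)[:2] for p in pts])
r=least_squares(lambda x:np.hypot(*(W-x[:2]).T)-x[2],[.59,.15,.069]);print("flange",r.x,r.fun.round(4))
a=onz(f,T,c2p(283.5,47),.109);b=onz(f,T,c2p(277,310),.109);print("lever end",a,b,np.degrees(np.arctan2(*(a-b)[[1,0]])))
# tube tip fit: visible round tip end: far point
E
cat > ov.py <<'E'
from plan import *
def overlay(f,T,v,yaw,az,z0=0.07,tube=True,name="pics/ov.png",crop=(180,110,180,190),s=3.1,lidc=None,lidR=None):
    big=cv2.resize(f["img"][crop[1]:crop[1]+crop[3],crop[0]:crop[0]+crop[2],::-1],None,fx=s,fy=s,interpolation=2)
    def dr(P,col,closed=False):
        p=(proj(f,T,P)-[crop[0],crop[1]]+.5)*s-.5
        cv2.polylines(big,[p.round().astype(np.int32)],closed,col,1)
    A=np.linspace(0,2*np.pi,60)
    circ=lambda r,z,a=A:[[v[0]+r*np.cos(t),v[1]+r*np.sin(t),z] for t in a]
    dr(circ(.069,.07),(0,0,255))
    for lo,hi in((35,145),(215,325)):
        a=np.radians(np.linspace(lo,hi,30))+yaw
        dr(circ(.052,.083,a)+circ(.068,.083,a[::-1]),(0,255,255),True)
    t,ey=tubepath(v,yaw,0.);dr([[*v,.07]]+[c for c,_ in t],(255,0,255))
    L=lidT([*v,.083],az) if lidc is None else lidc
    lp=lambda P:(np.array(P)@L[:3,:3].T+L[:3,3])
    dr(lp([[.019,-.008,.026],[.122,-.008,.026],[.122,.008,.026],[.019,.008,.026]]),(0,255,0),True)
    dr(lp([[.019*np.cos(t),.019*np.sin(t),.013] for t in A]),(255,255,0))
    for sg in(1,-1): dr(lp([[x,sg*y,-.007] for x,y in((-.013,.046),(-.013,.056),(.013,.056),(.013,.046))]),(0,128,255),True)
    cv2.imwrite(name,big)
E
```

```text
flange [0.59817407 0.15031118 0.06986787] [ 0.0013  0.0014  0.001  -0.0032  0.0012 -0.0008 -0.0005  0.0002 -0.0006]
lever end [0.46927231 0.15182185 0.109     ] [0.57181657 0.15037933 0.109     ] 179.19405955795457
```

Run:
```python
from ov import *
import pickle
D=pickle.load(open("D.pkl","rb"))
st,f=D["ves"];T=frame_pose(f,st)
overlay(f,T,(.594,.1505),np.radians(180-57),np.radians(179.2),name="pics/ov1.png",lidc=lidT([.5915,.150,.083],np.radians(179.2)))
```

```text
(no output)
```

View pics/ov1.png

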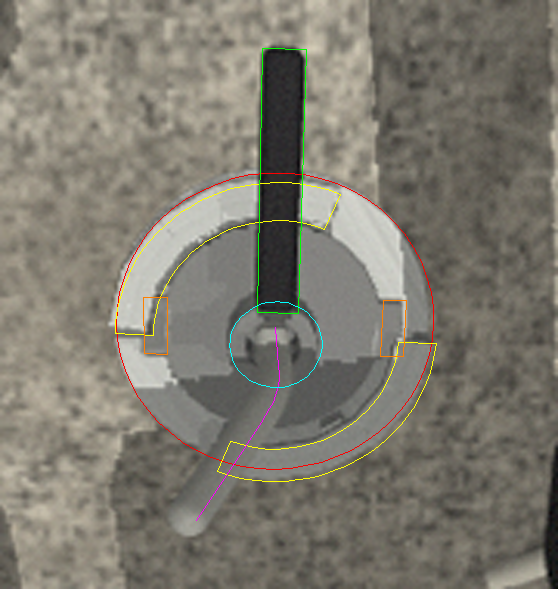

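The overlay matches with the catches' ends lined up, giving a vessel axis of about (0.594, 0.149), yaw of about 122° and lever azimuth of about 179°. The lid comes free at about 212°. I'll grasp the lever.

Run:
```python
from cell import *
from plan import *
import pickle
p,r=toolof(lidT([.5915,.150,.083],np.radians(179.2)))
p=np.array(p)
movep(p+[0,0,.08],r);move_l(p,.12)
s0=get_state();grab(80);st=get_state();f=grab_frame("wrist")
print(s0["position"],s0["contact_force"],st["position"],st["contact_force"],st["finger_gap"],st["clock"])
pickle.dump((st,f),open("g.pkl","wb"));cv2.imwrite("pics/d.png",f["img"][:,:,::-1])
```

```text
[0.49637103 0.15145363 0.07988218] [ 0.10836993 -0.336471   -0.58774511] [0.49568873 0.15130208 0.07927938] [-0.64354342 -0.4006754   2.91262493] 0.168105254486324 7.6667
```

View pics/d.png

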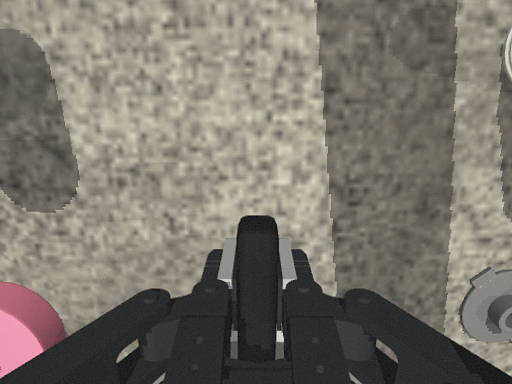

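The lever is gripped centrally: its end is at (257,220) between the pads and the finger gap is 0.168, about 14–16 mm. Next is the turn.

Run:
```python
from cell import *
from plan import *
import pickle
c0=np.array([.5915,.150,.0835]);c1=np.array([.5935,.149,.0845])
a0,a1=179.2,215.
for k in range(1,7):
    s=k/6
    p,r=toolof(lidT(c0+(c1-c0)*s,np.radians(a0+(a1-a0)*s)))
    move_l(p,.06,rot=r)
    st=get_state();print(k,st["position"].round(4),(st["position"]-p).round(4),st["contact_force"].round(1),st["wrist_torque"].round(2),st["finger_gap"].round(3))
f=grab_frame("top");g=grab_frame("scene");print(st["clock"])
cv2.imwrite("pics/e.png",np.hstack([cv2.resize(f["img"][140:230,160:260,::-1],None,fx=4,fy=4,interpolation=2),cv2.resize(g["img"][170:260,160:260,::-1],None,fx=4,fy=4,interpolation=2)]))
```

```text
Traceback (most recent call last):
AttributeError: 'float' object has no attribute 'round'
```

Run:
```python
from cell import *
from plan import *
import pickle
c0=np.array([.5915,.150,.0835]);c1=np.array([.5935,.149,.0845])
a0,a1=179.2,215.
for k in range(2,7):
    s=k/6
    p,r=toolof(lidT(c0+(c1-c0)*s,np.radians(a0+(a1-a0)*s)))
    move_l(p,.06,rot=r)
    st=get_state();print(k,st["position"].round(4),(st["position"]-p).round(4),st["contact_force"].round(1),st["wrist_torque"].round(2),round(st["finger_gap"],3))
f=grab_frame("top");g=grab_frame("scene");print(st["clock"])
cv2.imwrite("pics/e.png",np.hstack([cv2.resize(f["img"][140:230,160:260,::-1],None,fx=4,fy=4,interpolation=2),cv2.resize(g["img"][170:260,160:260,::-1],None,fx=4,fy=4,interpolation=2)]))
```

```text
2 [0.4978 0.1313 0.0796] [-0.0002  0.0002 -0.0002] [-0.  -0.1 -1. ] [-0.07  0.04  0.01] 0.178
3 [0.5004 0.1215 0.0798] [-0.0004  0.0002 -0.0002] [-0.5 -1.3 -1.8] [-0.18  0.12 -0.1 ] 0.173
4 [0.504  0.1121 0.0799] [-0.0005  0.0004 -0.0002] [ 0.4 -0.3 -1.4] [-0.09  0.29  0.05] 0.175
5 [0.5092 0.103  0.0803] [-0.0001  0.0004 -0.    ] [-0.4  0.  -2. ] [ 0.    0.14 -0.09] 0.172
6 [0.5147 0.0943 0.0804] [-0.0002  0.0003 -0.0001] [-0.1  0.4 -2. ] [-0.1  0.1 -0. ] 0.177
9.6417
```

View pics/e.png

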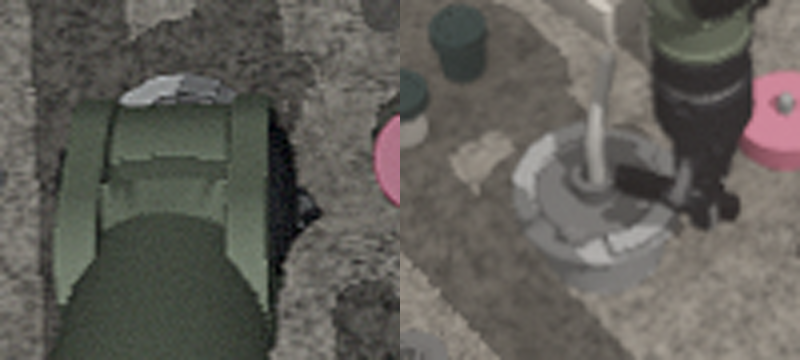

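The turn met no resistance, with forces of about 2 N (the lid's weight). Now I'll lift straight up past the catches, watching the force.

Run:
```python
from cell import *
from plan import *
v=(.5935,.149);az=np.radians(215.)
for z in (.0965,.120):
    p,r=toolof(lidT([*v,z],az))
    hit=move_l(p,.05,rot=r,until_force=8)
    st=get_state();print(z,hit,(st["position"]-p).round(4),st["contact_force"].round(1),st["wrist_torque"].round(2),round(st["finger_gap"],3))
    if hit: break
g=grab_frame("scene");print(st["clock"])
cv2.imwrite("pics/e2.png",cv2.resize(g["img"][160:260,150:270,::-1],None,fx=5,fy=5,interpolation=2))
```

```text
0.0965 False [0.0005 0.0001 0.0006] [-0.1 -0.5 -1.5] [-0.09  0.1  -0.01] 0.173
0.12 False [ 0.0001 -0.      0.0002] [ 0.5 -0.4 -2.3] [-0.12  0.06 -0.07] 0.17
10.75
```

View pics/e2.png

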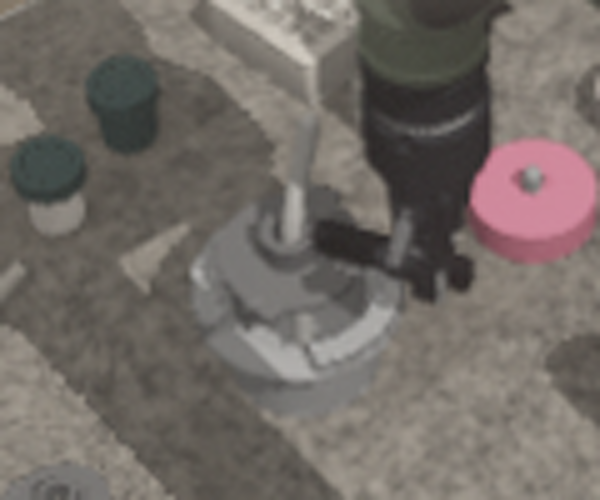

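The lid is clear of the catches, lifted up the tube and level, with its hub round the tube at about (280,230). Next I'll follow the bend.

Run:
```python
from cell import *
from plan import *
v=(.5935,.149);az=np.radians(215.)
P,ey=tubepath(v,np.radians(122.))
for i,(c,t) in enumerate(P[3:]):
    p,r=toolof(lidT(c,az,ey,t))
    st0=get_state()["position"];d=np.linalg.norm(p-st0)
    # rotation-dominant steps: choose speed for ~0.35 s
    hit=move_l(p,max(.012,min(.08,d/.4)),rot=r,until_force=10)
    st=get_state();print(i,hit,round(np.degrees(t)),(st["position"]-p).round(4),st["contact_force"].round(1),st["wrist_torque"].round(2),round(st["finger_gap"],3),round(st["clock"],2))
    if hit: break
g=grab_frame("scene");f=grab_frame("top")
cv2.imwrite("pics/e3.png",np.hstack([cv2.resize(g["img"][140:240,150:250,::-1],None,fx=4,fy=4,interpolation=2),cv2.resize(f["img"][120:220,170:270,::-1],None,fx=4,fy=4,interpolation=2)]))
```

```text
0 False -4 [ 0.0001 -0.0003 -0.0002] [-0.5 -0.3 -1.4] [-0.16  0.04 -0.04] 0.176 11.27
1 False -8 [ 0.0001 -0.0002 -0.0001] [-1.4  0.1 -2.3] [-0.25  0.07 -0.02] 0.174 11.73
2 False -12 [ 0.     -0.0001 -0.0002] [ 0.5 -0.3 -1. ] [-0.28 -0.06  0.  ] 0.171 12.2
3 False -16 [ 0.     -0.0001 -0.0002] [-0.1 -0.5 -2.2] [-0.39 -0.09  0.  ] 0.172 12.67
4 False -20 [ 0.0001 -0.0001 -0.0002] [-1.   0.3 -1.9] [-0.4  -0.14 -0.03] 0.174 13.13
5 False -24 [ 0.     -0.0001 -0.0002] [ 0.7  0.4 -1.2] [-0.5  -0.13  0.03] 0.173 13.6
6 False -28 [-0.     -0.     -0.0002] [ 0.5 -0.  -1.2] [-0.59 -0.22 -0.04] 0.172 14.07
7 False -32 [ 0.0001 -0.     -0.0002] [-0.1  0.2 -1. ] [-0.68 -0.22 -0.01] 0.173 14.53
8 False -32 [ 0.0002 -0.0002  0.0002] [-0.4  0.1 -2.6] [-0.7  -0.19  0.  ] 0.174 15.08
9 False -32 [ 0.0002 -0.0002  0.0001] [ 0.9 -0.2 -1.8] [-0.66 -0.27  0.01] 0.172 15.64
10 False -32 [-0.0002  0.0001 -0.0003] [ 0.4 -0.4 -2.3] [-0.71 -0.23  0.02] 0.17 16.29
```

View pics/e3.png

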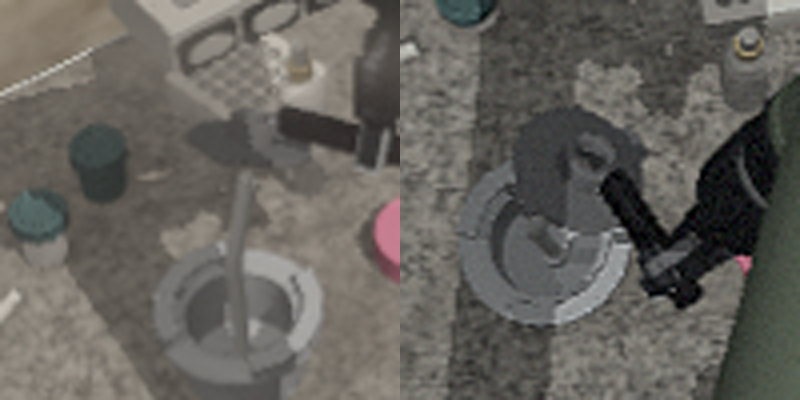

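The lid is free of the tube. Now I'll raise it, level it and carry it over the white rest.

Run:
```python
from cell import *
from plan import *
import pickle
v=(.5935,.149);az=np.radians(215.)
P,ey=tubepath(v,np.radians(122.));c,t=P[-1]
d=np.array([0,0,np.cos(-t)])-np.array([np.cos(np.radians(122)),np.sin(np.radians(122)),0])*np.sin(-t)
p,r=toolof(lidT(c+d*.03,az,ey,t));move_l(p,.12,rot=r)
p,r=toolof(lidT(c+d*.03+[0,0,.04],az));move_l(p,.08,rot=r);print(get_state()["clock"],c)
rest=np.array([.6212,-.1748]);az2=np.radians(222)
p,r=toolof(lidT([*rest,.26],az2));move_l(p,.2,rot=r)
p,r=toolof(lidT([*rest,.12],az2));move_l(p,.12,rot=r)
sleep(.3);st=get_state();print(st["clock"],(st["position"]-p).round(4),st["contact_force"].round(1),st["wrist_torque"].round(2))
D={"st":st,"p":p}
for n in("scene","top","wrist"):
    f=grab_frame(n);D[n]=f;cv2.imwrite(f"pics/f_{n}.png",f["img"][:,:,::-1])
    print(n,[(d["centre"],d["score"]) for d in tip_of(n,"lid_hub")])
pickle.dump(D,open("f.pkl","wb"))
a=D["scene"]["img"][140:230,220:340,::-1];b=D["top"]["img"][130:220,255:375,::-1]
cv2.imwrite("pics/f.png",np.vstack([cv2.resize(x,(400*120//90//1,400*90//90//1) if 0 else (392,294),interpolation=2) for x in(a,b)]))
```

```text
17.5 [0.62360463 0.10082252 0.22811948]
20.6333 [ 0.0002 -0.0001  0.0004] [-0.7 -0.1 -0.8] [-0.12  0.07 -0.01]
scene [([281.9, 154.2], 0.77), ([161.3, 261.1], 0.75)]
top [([148.3, 183.9], 0.67)]
wrist []
```

View pics/f.png

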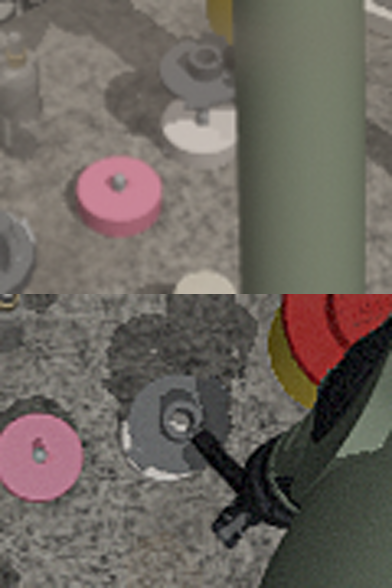

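View pics/f_wrist.png

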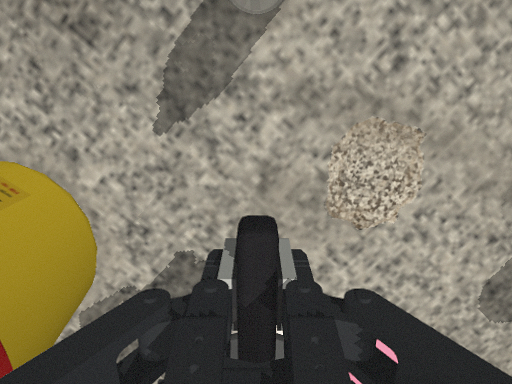

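Run:
```python
from ov import *
import pickle
D=pickle.load(open("f.pkl","rb"))
for n,cr,px in (("top",(270,135,90,75),(310.4,168)),("scene",(250,135,90,75),(283.4,157.4))):
    f=D[n];T=frame_pose(f)
    print(n,"hub top proj",proj(f,T,[.6212,-.1748,.133]),"seen at z.133",onz(f,T,px,.133))
    s=8;b=cv2.resize(f["img"][cr[1]:cr[1]+cr[3],cr[0]:cr[0]+cr[2],::-1],None,fx=s,fy=s,interpolation=2)
    A=np.linspace(0,6.2832,60)
    L=lidT([.6212,-.1748,.12],np.radians(222))
    def dr(P,c):
        p=(proj(f,T,P)-cr[:2]+.5)*s-.5;cv2.polylines(b,[p.round().astype(np.int32)],True,c,1)
    lp=lambda P:(np.array(P)@L[:3,:3].T+L[:3,3])
    for r,z,c in((.019,.013,(255,255,0)),(.011,.013,(0,255,0)),(.048,-.007,(0,0,255))): dr(lp([[r*np.cos(t),r*np.sin(t),z] for t in A]),c)
    for r,z in((.045,.03),(.0075,.045)): dr([[.6212+r*np.cos(t),-.1748+r*np.sin(t),z] for t in A],(255,0,255))
    dr(lp([[.019,-.008,.026],[.122,-.008,.026],[.122,.008,.026],[.019,.008,.026]]),(0,255,255))
    cv2.imwrite(f"pics/g_{n}.png",b)
f=D["top"]
```

```text
top hub top proj [[310.74390747 168.22256824]] seen at z.133 [ 0.62187092 -0.17377098  0.133     ]
scene hub top proj [[282.76885403 157.00594373]] seen at z.133 [ 0.61843459 -0.17533263  0.133     ]
```

View pics/g_top.png

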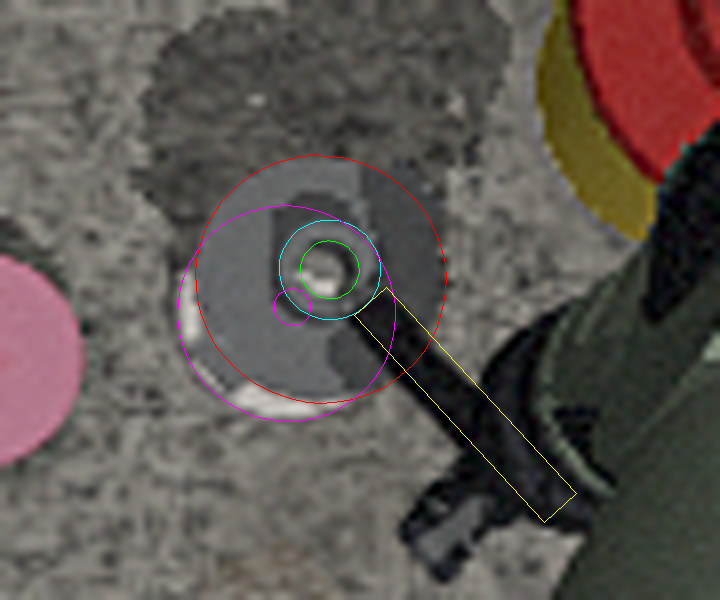

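View pics/g_scene.png

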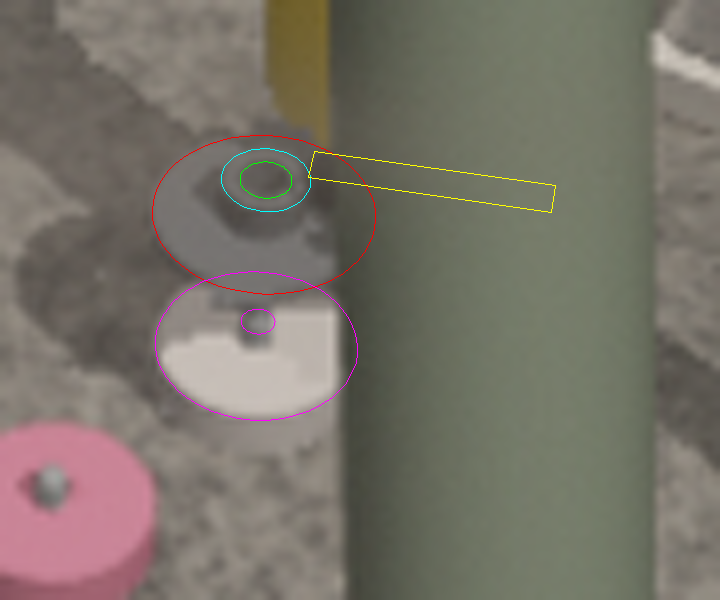

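Run:
```python
from plan import *
import cams,pickle
for n,cam,cr in(("top",cams.T,(285,155,45,38)),("scene",cams.S,(262,162,45,38))):
    a=cv2.imread(f"pics/a_{n}.png");x,y,w,h=cr
    b=cv2.resize(a[y:y+h,x:x+w],None,fx=16,fy=16,interpolation=cv2.INTER_CUBIC)
    T=frame_pose(cam)
    for (X,Y),c in(((.6212,-.1748),(255,0,255)),((.622,-.178),(0,255,0))):
        for r,z in((.045,.03),(.0075,.045)):
            P=proj(cam,T,[[X+r*np.cos(t),Y+r*np.sin(t),z] for t in np.linspace(0,6.28,60)])
            cv2.polylines(b,[((P-[x,y]+.5)*16-.5).round().astype(np.int32)],True,c,1)
    cv2.imwrite(f"pics/h_{n}.png",b)
D=pickle.load(open("f.pkl","rb"));a=D["top"]["img"][145:195,290:340,::-1]
cv2.imwrite("pics/h_lid.png",cv2.resize(a,None,fx=12,fy=12,interpolation=cv2.INTER_CUBIC))
```

View pics/h_top.png

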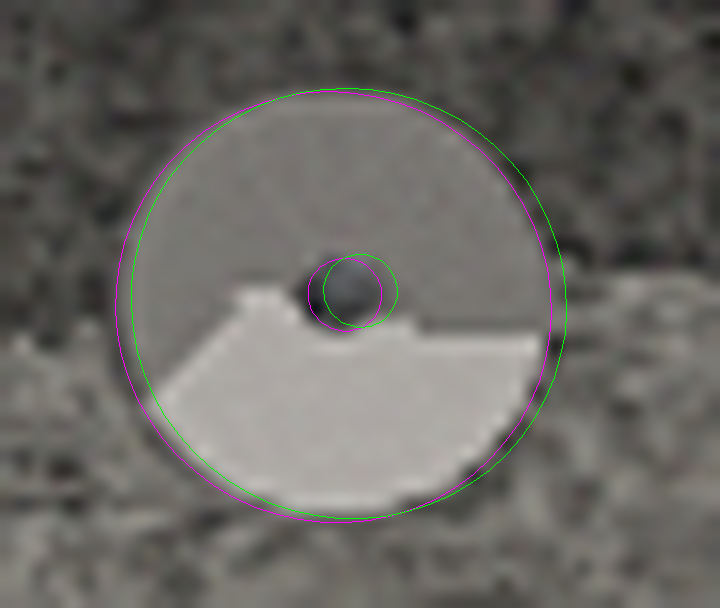

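View pics/h_scene.png

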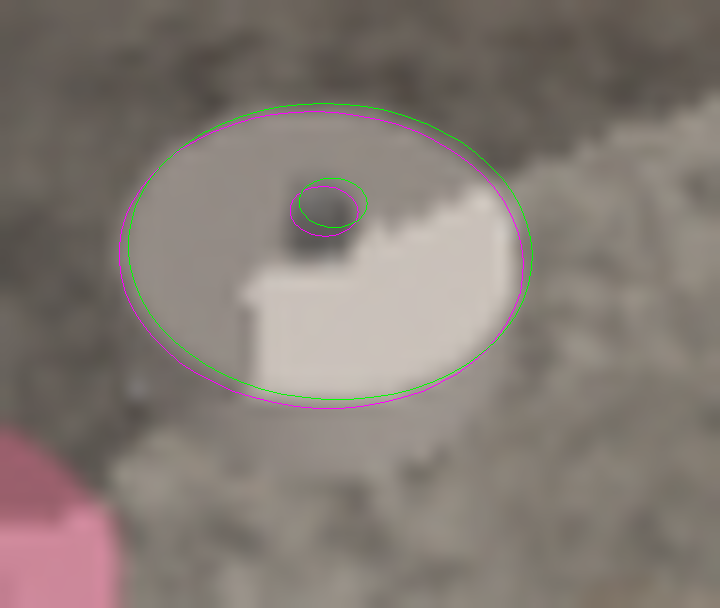

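View pics/h_lid.png

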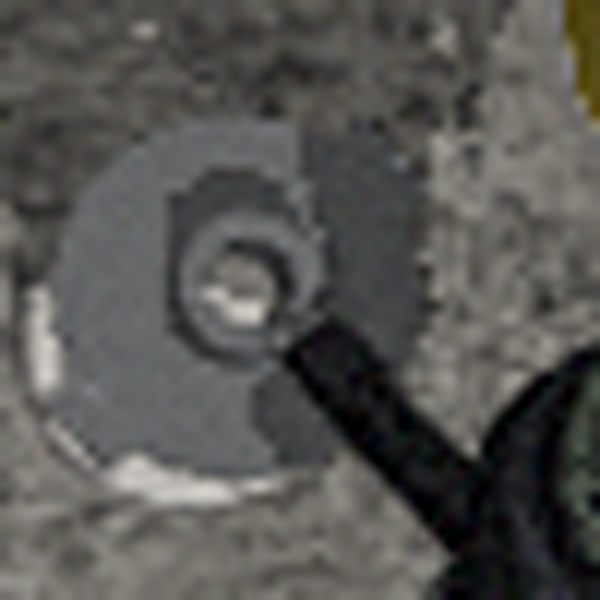

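The hub's top is seen at (310.5,168.3) against a predicted (310.7,168.2). The rest matches to within 1 mm in both cameras. I'll lower the lid under force watch.

Run:
```python
from cell import *
from plan import *
rest=np.array([.6212,-.1755]);az2=np.radians(222)
p,r=toolof(lidT([*rest,.067],az2));print(move_l(p,.1,rot=r,until_force=10))
p,r=toolof(lidT([*rest,.041],az2));h=move_l(p,.03,rot=r,until_force=5)
st=get_state();print(h,(st["position"]-p).round(4),st["contact_force"].round(1),st["wrist_torque"].round(2),st["clock"])
f=grab_frame("top");g=grab_frame("scene")
cv2.imwrite("pics/i.png",np.hstack([cv2.resize(f["img"][135:210,270:345,::-1],None,fx=5,fy=5,interpolation=2),cv2.resize(g["img"][140:215,245:320,::-1],None,fx=5,fy=5,interpolation=2)]))
```

```text
False
True [-0.0004  0.0001  0.0021] [-1.2 -0.4  5.3] [0.2  0.02 0.05] 22.3667
```

View pics/i.png

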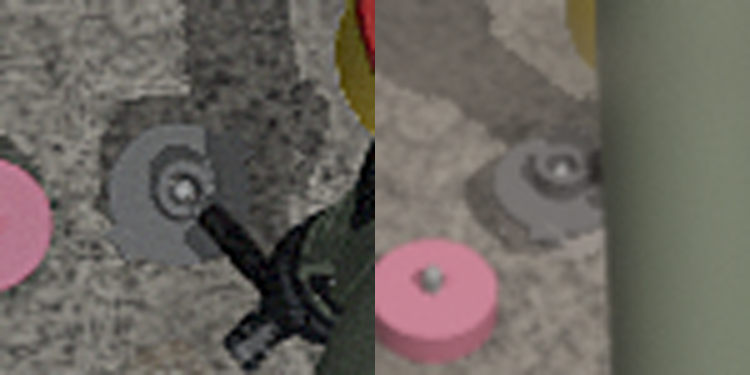

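The lid is seated at hub z 43 mm, as expected, and the spigot shows inside the hole at top-crop (185,190). I'll release and retreat.

Run:
```python
from cell import *
from plan import *
let_go();st=get_state();p=np.array(st["position"])
move_l(p+[0,0,.12],.1);move_l(p+[-.12,.03,.24],.2)
sleep(.3);st=get_state();print(st["clock"],st["contact_force"].round(1))
f=grab_frame("top");g=grab_frame("scene")
for n,d in(("t",f),("s",g)): cv2.imwrite(f"pics/j_{n}.png",d["img"][:,:,::-1])
cv2.imwrite("pics/j.png",np.hstack([cv2.resize(f["img"][135:210,270:345,::-1],None,fx=5,fy=5,interpolation=2),cv2.resize(g["img"][140:215,245:320,::-1],None,fx=5,fy=5,interpolation=2)]))
```

```text
25.8083 [-0.  -0.6 -0.1]
```

View pics/j.png

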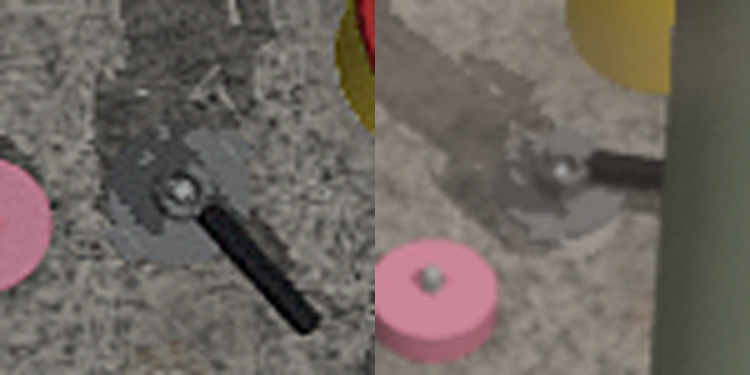

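View pics/j_t.png

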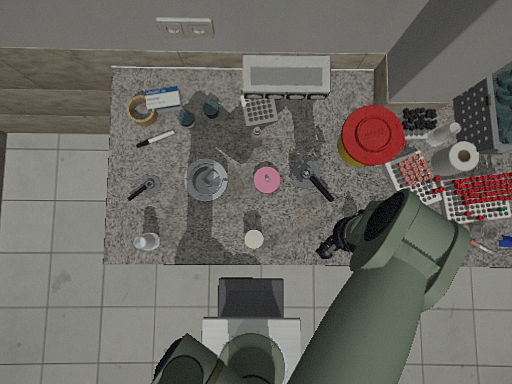

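View pics/j_s.png

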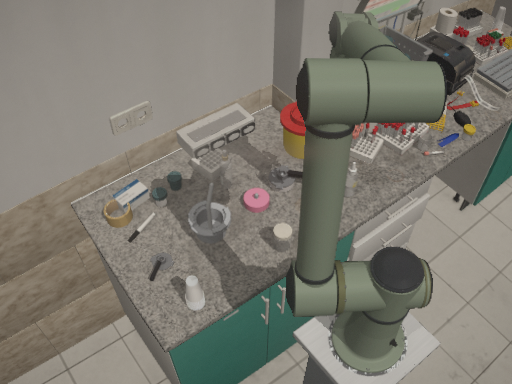

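The lid lies flat on the white rest with the spigot in its hole at top (307,173). The mist bottle, jar, cups and dropper are still standing, and the arm is clear. Handing in.

```bash
python3 -c "
from cell import *
sign_off()"
```

```text
the job is handed in; nothing more can be done
```

The lid is off the vessel and parked flat, right way up, on the white rest, and the job is handed in at about 26 s on the robot's clock.

- **What I did:** I gripped the larger lid's lever and turned it about 36° anticlockwise to the slots. I then lifted it up the tube, tilting it 32° round the bend, and levelled it. Finally I lowered it onto the spigot, let go and backed the arm away.
- **Forces:** The readings I took stayed at about 2–3 N through the turn and lift, and 5 N when the lid touched the rest.
- **Last checks:** The lid touched down within about 0.1 mm of the height expected for lying on the rest. The top and scene pictures show the spigot inside the hole. The wrist force was near zero after release. The mist bottle, jar, cup stack and dropper bottle all look upright and in place. I compared them by eye and did not measure them again.
- **Disagreements:** For the rest's position, the network's reading in the top view was about 4 mm off the wrist camera's. I used the outline fit, which agreed across the views to within 1 mm. In the last overlay the lever looked a few millimetres off the model, but the hub was within 1 mm, so I went by the hub.

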